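# Change over from nuts to bolts at the assembly table

### The arm

A 6-joint arm with a two-finger parallel gripper is mounted at the origin on the work surface. World frame = base frame: x ahead of the robot, y to its left, z up, the work surface at z = 0. Lengths are in mm, angles in rad, forces in N, time in s.
With the tool pointing down it reaches from about 275 to 825 mm from the base axis. Payload 4.9 kg.
Tool frame: the origin (TCP) lies at the centre of the arm's flange, where the gripper is bolted on; the fingertips stand 173 mm ahead of it and the grasp point (between the pads) lies 155 mm ahead of it; z points along the fingers, y is the line along which they close (so a half turn about z gives the same grasp; the last joint's range is limited). The gripper opens to 85 mm and grips with 20 to 120 N. Pads are 22 mm wide; open, the fingers measure 114 mm over their backs; the gripper's body (76 mm by 85 mm) begins 54 mm behind the grasp point. The pads swing forward as they close: fully open they stand 13 mm farther back than shut.
Start: joints at [-1.268, 0.326, -0.193, 1.052, 0, 1.437], TCP at [232.687, -498.373, 404.681] pointing down, gripper open.
Joint ranges: [-2.65, 2.65], [-0.97, 1.79], [-1.3, 1.35], [-1.93, 2.1], [-1.47, 1.37], [-3.14, 3.14]. Speed limits (rad/s): [2.57, 2.57, 3.14, 3.14, 3.14, 3.14].

### API

Orientations are given as a unit quaternion [x, y, z, w].
In Python, from rig import manip gives the robot as it stands.
- The arm moves only by the tool apply_moves, never from a script. Its argument "motion" is one flat list of numbers, 6 for each row, row after row: the shift along the world's x, y, z in cm, then the turn, a rotation vector about the world's x, y, z in degrees. A call has exactly 10 rows; each row is the pose to reach, as a shift and turn from the pose commanded when the call began; what a row does not reach only later rows make up. A row lasts 1/10 s, in which the tool goes at most 50 mm and 8.59 degrees, less where a joint would pass 70% of its speed; a pose out of reach is approached as far as the arm can. A call with a gripper value outside its range is refused whole. "grip" is the opening, from 0 (shut) to 1 (fully open), set as the call begins (left out, the last holds). The fingers move at their own pace and stop on an object; the grip force is fixed at half the most. Time passes only in rows, so rows that repeat a pose let the fingers close, or fill a call up. It gives the time, the measured TCP pose, the force, the opening and the grip force at its end, in the units of the state.
- manip.sense(): the state, without advancing time (a new reading comes with each control period).
- manip.read_camera(name): name is "scene" or "top" or "wrist"; returns the picture (400x640x3 uint8, red, green, blue); there is no depth.
- manip.calibration(name): a dict with "intrinsics" (3x3 intrinsics, pixels), "rvec" (rotation vector, rad) and "tvec" (3), from world to camera coordinates, as OpenCV has them; the wrist camera has in their place "T_tool_cam" (4x4, takes a point from camera to tool coordinates, whose origin is the TCP and whose axes are the flange's). Camera axes: x right, y down, z forward; pixel columns grow to the right and rows downward; lengths in mm; the calibration is good to about 2 mm. A picture is of the moment at which its call begins: read the wrist's pose just before it. calibration takes no time and is no camera call.
- manip.finish_job(): hands the job in; it is judged then, once.
The state is a dict: "clock": time; "joint_positions": joint angles; "joint_velocities": joint speeds; "effort": joint torques, N m; "tool_pos": TCP position; "eef_rot": TCP orientation; "force": force on the tool from outside, world axes, zero at the start; "ft_torque": the same for the moment, N m; "width": finger opening in mm; "gripper_force": force on a finger pad.
Only numpy, scipy, OpenCV 4.12 (cv2) and the standard library are available. Lean on these libraries where they do the work, as an engineer would, in place of code of your own. Each camera call takes 0.05 s, during which the arm holds its last target. There are 200 camera calls.

### The job

The nuts are done with and the bolts are wanted: first push the narrower tray, left standing out with the nuts in it, fully home into its frame, then hook a fingertip behind the front lip of the wider tray, the one with the bolts, and draw it all the way out to its stop. Do not pinch the lips, and do not touch the bolts and nuts: they stay lying in their trays; the upright bolt on the table, the plate and the carton stay where they are.

Things in the scene. Friction and masses are not known exactly. Their poses are not given: they have to be found in the camera images.
- nut_tray (a joint): how far the nut tray is drawn out, m: 0 = home against its stop, 0.10 = fully out at the other stop. Stays where left; sliding takes 2 to 4 N. Pale sheet-metal tray, open on top. Behind the lip: an empty finger well 60 mm long (lip x), 86 mm wide, floor 9 mm above the table; then a cross wall, its top 36 mm above the table like the side walls, then 148 mm with the nuts
- nut_lip (a point): centre of the top edge of the nut tray's front lip, moves with the tray: upright plate 92 mm wide, 6 mm thick (3 mm either side of this point along x), top edge 46 mm above the table. Axes: +x horizontal, into the frame (pushing shut), -x the way the tray draws out, y across, z up
- bolt_tray (a joint): how far the bolt tray is drawn out, m: 0 = home against its stop, 0.10 = fully out at the other stop. Stays where left; sliding takes 2 to 4 N. Pale sheet-metal tray, open on top. Behind the lip: an empty finger well 60 mm long (lip x), 116 mm wide, floor 9 mm above the table; then a cross wall, its top 36 mm above the table like the side walls, then 148 mm with the bolts
- bolt_lip (a point): centre of the top edge of the bolt tray's front lip, moves with the tray: upright plate 122 mm wide, 6 mm thick (3 mm either side of this point along x), top edge 46 mm above the table. Axes: +x horizontal, into the frame (pushing shut), -x the way the tray draws out, y across, z up
- nut_frame: fixed dark steel runner frame of the narrower (nut) tray, 165 mm long, 104 mm wide, 44 mm high, open on top and at its front; origin on the table at the middle of its front end, +x runs back along the frame. The lip's centre is 62 mm in front of it with the tray home, 162 mm fully out
- bolt_frame: fixed dark steel runner frame of the wider (bolt) tray, 165 mm long, 134 mm wide, 44 mm high, open on top and at its front; origin on the table at the middle of its front end, +x runs back along the frame. The lip's centre is 62 mm in front of it with the tray home, 162 mm fully out
- bolt0: steel bolt with a nut on it, loose in the wider tray, lying: 74 mm long along its y, hexagons 24 mm across flats; origin at the underside of the middle
- nut0: loose steel hexagon nut in the narrower tray, 24 mm across flats, 13 mm high; origin at the centre of its underside
- bolt1: steel bolt with a nut on it, loose in the wider tray, lying: 74 mm long along its y, hexagons 24 mm across flats; origin at the underside of the middle
- nut1: loose steel hexagon nut in the narrower tray, 24 mm across flats, 13 mm high; origin at the centre of its underside
- bolt2: steel bolt with a nut on it, loose in the wider tray, lying: 74 mm long along its y, hexagons 24 mm across flats; origin at the underside of the middle
- nut2: loose steel hexagon nut in the narrower tray, 24 mm across flats, 13 mm high; origin at the centre of its underside
- sample: bystander: bolt with a nut on it standing upright on its head on the table between the two trays, 75 mm high, 28 mm across; origin at its foot
- plate: bystander: cream plate, 160 mm across, 18 mm high; origin at the centre of its underside
- carton: bystander: cut-down white carton with washers, 100 x 150 x 45 mm, open on top; origin at the centre of its underside
Things that resemble listed ones, but are neither listed nor needed, are in the scene too. What is shaped like the bolt0 but pink or yellow is not meant.

How it is judged (in metres and radians):
On the way, in this order (a step that is already met when the one before it is completed fails the run):
1. the nut tray is pushed home while the bolt tray is still in (value of joint nut_tray below 0.006 m and value of joint bolt_tray below 0.03 m), for 0.2 s.
2. the bolt tray is being drawn out by a finger behind its lip (contact force between the fingers and bolt_lip_back above 0.3 N and value of joint bolt_tray above 0.02 m), for 0.02 s.
3. the bolt tray is drawn out to its stop (value of joint bolt_tray above 0.092 m and value of joint nut_tray below 0.006 m), for 0.2 s.
At the end, for the whole second after the job is handed in: The nut tray is home (within 6 mm), the bolt tray is out to its stop (within 8 mm) and at rest, and all bolts and nuts lie still in their own trays (all of step 3 and velocity of joint bolt_tray between -0.01 and 0.01 m/s and x of bolt0 in the frame of bolt_lip between 0.062 and 0.216 m and y of bolt0 in the frame of bolt_lip between -0.058 and 0.058 m and height (world z) of each of bolt0, bolt1, bolt2, nut0, nut1, nut2 below 0.03 m and linear speed of each of bolt0, bolt1, bolt2, nut0, nut1, nut2 below 0.03 m/s and x of bolt1 in the frame of bolt_lip between 0.062 and 0.216 m and y of bolt1 in the frame of bolt_lip between -0.058 and 0.058 m and x of bolt2 in the frame of bolt_lip between 0.062 and 0.216 m and y of bolt2 in the frame of bolt_lip between -0.058 and 0.058 m and x of nut0 in the frame of nut_lip between 0.062 and 0.216 m and y of nut0 in the frame of nut_lip between -0.043 and 0.043 m and x of nut1 in the frame of nut_lip between 0.062 and 0.216 m and y of nut1 in the frame of nut_lip between -0.043 and 0.043 m and x of nut2 in the frame of nut_lip between 0.062 and 0.216 m and y of nut2 in the frame of nut_lip between -0.043 and 0.043 m); the robot touches nothing.
It fails at once if a lip is pinched between the fingers (pressed on both faces at once) ((contact force between the fingers and nut_lip_front above 2 N and contact force between the fingers and nut_lip_back above 2 N) or (contact force between the fingers and bolt_lip_front above 2 N and contact force between the fingers and bolt_lip_back above 2 N)).
It fails at once if the bolt tray is drawn out before the nut tray is home (value of joint bolt_tray above 0.03 m and value of joint nut_tray above 0.012 m).
It fails at once if a bolt or nut in the trays is touched by the fingers (contact force between the fingers and bolt0 above 1 N or contact force between the fingers and bolt1 above 1 N or contact force between the fingers and bolt2 above 1 N or contact force between the fingers and nut0 above 1 N or contact force between the fingers and nut1 above 1 N or contact force between the fingers and nut2 above 1 N).
It fails at once if a bolt or nut is lifted out of its tray (height (world z) of any of bolt0, bolt1, bolt2, nut0, nut1, nut2 above 0.06 m).
It fails at once if a bystander is moved more than 15 mm or the upright bolt is knocked over (distance of any of sample, plate, carton from where it was at the start of the episode above 0.015 m or angle between sample's own z axis and vertical above 0.5 rad).
It also fails if it takes over 45 s, if anything falls off the work surface, if the arm or the gripper's body presses on something with over 40 N, if the wrist force passes 120 N, or if a joint passes its speed limit or range.

## Working session

There is one attempt and no reset: what is moved stays moved. The work goes in short steps, Python scripts to look and compute and a tool call to move; the robot and the scene stay as the last step left them, time stands still between calls to the robot, and variables do not carry over. Pictures are saved under pics/ and viewed, at most 10 in all, crops included, and the job is handed in when it is done.

Besides the shell and the picture viewer there is one more tool, called as a command line: name --argument value ..., lists and objects as JSON in quotes. apply_moves: Moves the arm, as the interface text tells. Its arguments: {"type":"object","properties":{"motion":{"type":"array"},"grip":{"type":"number"}},"required":["motion"]}

```bash
mkdir -p pics; cat > h.py <<'E'
import numpy as np,cv2
from rig import manip
def cam(n):
    c=manip.calibration(n);return np.array(c["intrinsics"],float),np.array(c["rvec"],float).ravel(),np.array(c["tvec"],float).ravel()
def plane(n,pts,z):
    K,r,t=cam(n);R=cv2.Rodrigues(r)[0];C=-R.T@t;o=[]
    for u,v in pts:
        d=R.T@np.linalg.inv(K)@[u,v,1];o.append(C+d*(z-C[2])/d[2])
    return np.array(o)
def tri(pa,pb,a="top",b="scene"):
    P=[]
    for n in(a,b):
        K,r,t=cam(n);P.append(K@np.c_[cv2.Rodrigues(r)[0],t])
    X=cv2.triangulatePoints(P[0],P[1],np.array(pa,float).T,np.array(pb,float).T);return (X[:3]/X[3]).T
def proj(n,X):
    K,r,t=cam(n);return cv2.projectPoints(np.array(X,float),r,t,K,None)[0][:,0]
E
python3 - <<'E'
from h import *
for n in("top","scene"):
    cv2.imwrite(f"pics/{n}0.png",cv2.resize(manip.read_camera(n)[:,:,::-1],(800,500),interpolation=cv2.INTER_CUBIC))
E
```

```text
(no output)
```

View pics/top0.png

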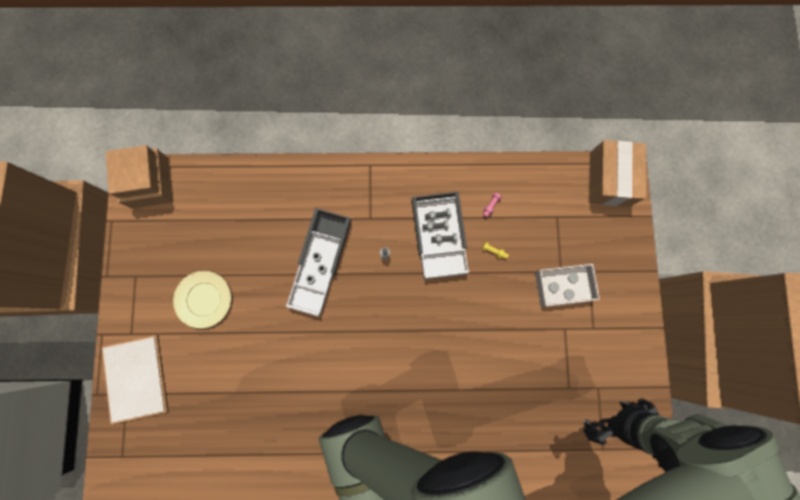

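View pics/scene0.png

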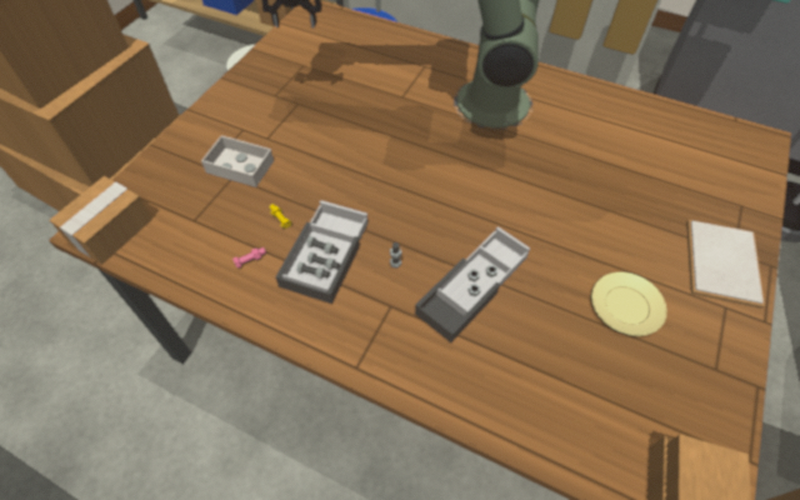

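The top view shows the nut tray with its lip near (306,311) and the bolt tray with its lip near (446,277). The upright bolt stands between them at (385,256). I'll enlarge both trays next.

```bash
python3 - <<'E'
from h import *
def crop(n,x,y,w,h,k=5):
    im=manip.read_camera(n)[y:y+h,x:x+w,::-1]
    return cv2.resize(im,(w*k,h*k),interpolation=cv2.INTER_CUBIC)
cv2.imwrite("pics/ct.png",crop("top",225,145,160,115))
cv2.imwrite("pics/cs.png",crop("scene",215,155,215,120)[:, :] if 0 else cv2.resize(manip.read_camera("scene")[155:275,220:430,::-1],(798,456),interpolation=cv2.INTER_CUBIC))
E
```

```text
(no output)
```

View pics/ct.png

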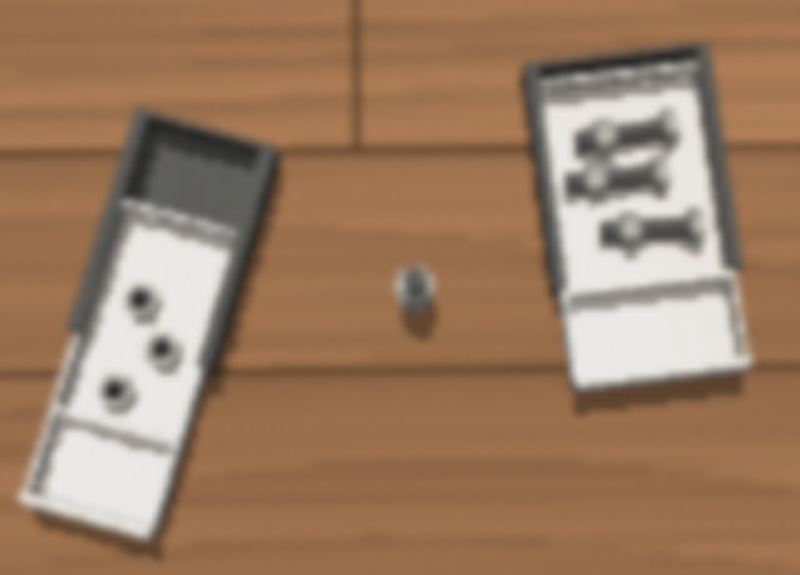

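View pics/cs.png

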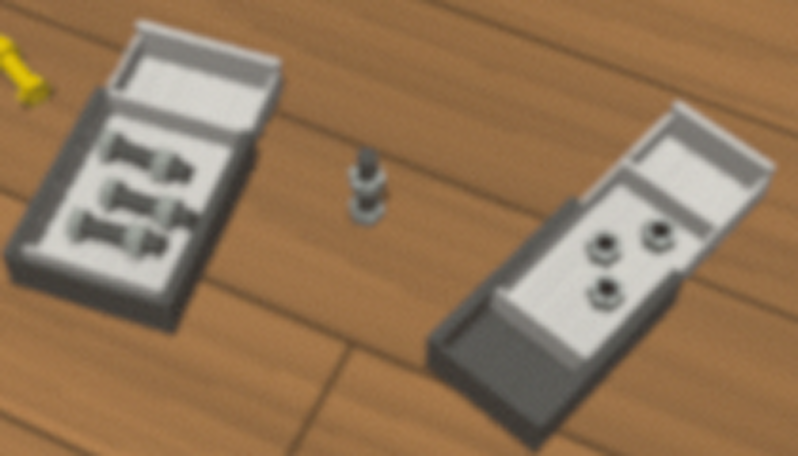

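The crops show both trays clearly:

| Feature | Top crop, px | Scene crop, px |
|---|---|---|
| Nut lip ends | (20,497), (155,540) | (775,165), (678,102) |
| Bolt lip ends | (577,387), (750,365) | (280,63), (140,22) |
| Nut frame back corners | (138,108), (277,150) | not read |
| Bolt frame back corners | (526,66), (710,44) | not read |

The upright bolt is at (413,288) in the top crop.

```bash
python3 - <<'E'
from h import *
np.set_printoptions(precision=1,suppress=True)
T=lambda p:np.array([225,145])+(np.array(p)+.5)/5-.5
S=lambda p:np.array([220,155])+(np.array(p)+.5)/3.8-.5
nm="nutlipL nutlipR boltlipL boltlipR nfL nfR bfL bfR".split()
t=T([(20,497),(155,540),(577,387),(750,365),(138,108),(277,150),(526,66),(710,44)])
s=S([(775,165),(678,102),(280,63),(140,22),(535,440),(430,350),(170,325),(8,258)])
X=tri(t,s)
z=[46]*4+[44]*4
for n,x,p,q,h in zip(nm,X,t,s,z): print(n,x,plane("top",[p],h)[0][:2],plane("scene",[q],h)[0][:2])
def ax(i,j,k,l):
    P=[(plane("top",[p],h)[0]+plane("scene",[q],h)[0])/2 for p,q,h in zip(t,s,z)]
    m=(P[i]+P[j])/2;b=(P[k]+P[l])/2;d=b-m
    print("lip",m,"w",np.linalg.norm(P[i]-P[j]),"len",np.hypot(*d[:2]),"yaw axis",np.degrees(np.arctan2(d[1],d[0])),"yaw lip",np.degrees(np.arctan2(*(P[i]-P[j])[[1,0]]))-90)
ax(0,1,4,5);ax(2,3,6,7)
print("sample",plane("top",[T((413,290))],60))
print(manip.calibration("wrist"),manip.sense())
E
```

```text
nutlipL [490.8 262.5  46.1] [490.9 261.9] [490.5 263. ]
nutlipR [460.  173.7  37.1] [460.7 169.4] [466.2 176.9]
boltlipL [ 562.9 -121.7   39.2] [ 562.2 -121. ] [ 567.6 -119. ]
boltlipR [ 576.7 -242.4   41.5] [ 576.2 -241.5] [ 579.8 -240.1]
nfL [769.5 186.5  25. ] [764.1 185.1] [779.  187.5]
nfR [737.2  89.6  22.8] [732.7  86.7] [747.6  94.7]
bfL [798.9 -90.5  17.4] [792.2 -90.3] [810.4 -79.4]
bfR [ 809.3 -221.5   32.3] [ 807.2 -222.1] [ 813.9 -213.5]
lip [477.1 217.8  46. ] w 93.39088559804604 len 289.7987937687516 yaw axis -15.879684791693167 yaw lip -16.994991949432162
lip [ 571.4 -180.4   46. ] w 121.49839249151627 len 236.26543151876123 yaw axis 7.063099548983977 yaw lip 6.1867968018201935
sample [[629.2  -8.2  60. ]]
{'intrinsics': array([[301.9,   0. , 319.5],
       [  0. , 301.9, 199. ],
       [  0. ,   0. ,   1. ]]), 'T_tool_cam': array([[ 0. , -1. , -0.3, 74. ],
       [ 1. ,  0. ,  0. , -0.4],
       [ 0. , -0.3,  1. , 31. ],
       [ 0. ,  0. ,  0. ,  1. ]])} {'clock': 0.2, 'joint_positions': array([-1.3,  0.3, -0.2,  1.1, -0. ,  1.4]), 'joint_velocities': array([ 0., -0.,  0.,  0.,  0., -0.]), 'effort': array([ -0. , -44.3,  26.2,   0. ,  -0. ,  -0. ]), 'tool_pos': array([ 232.6, -498.2,  404.2]), 'eef_rot': array([ 1. ,  0.2, -0. , -0. ]), 'force': array([ 0.4,  0.3, -0. ]), 'ft_torque': array([ 0.1, -0. ,  0. ]), 'gripper_force': 0.0, 'width': 85.65580061348456}
```

```bash
python3 - <<'E'
from h import *
from scipy.spatial.transform import Rotation as R
s=manip.sense();M=R.from_quat(s["eef_rot"]).as_matrix();print(M.round(3),np.degrees(np.arctan2(M[1,0],M[0,0])),s["joint_positions"])
print(manip.calibration("wrist")["T_tool_cam"].round(3))
E
```

```text
[[ 0.906  0.423 -0.   ]
 [ 0.423 -0.906  0.001]
 [ 0.    -0.001 -1.   ]] 25.02392794422876 [-1.26821411e+00  3.26680806e-01 -1.93204167e-01  1.05198389e+00
 -2.88342011e-05  1.43662857e+00]
[[ 2.0000e-03 -9.5700e-01 -2.9100e-01  7.4002e+01]
 [ 1.0000e+00  2.0000e-03  0.0000e+00 -3.7600e-01]
 [ 0.0000e+00 -2.9100e-01  9.5700e-01  3.0988e+01]
 [ 0.0000e+00  0.0000e+00  0.0000e+00  1.0000e+00]]
```

apply_moves --motion '[5,18,0,0,0,35,10,36,0,0,0,69,10,36,0,0,0,69,10,36,0,0,0,69,10,36,0,0,0,69,10,36,0,0,0,69,10,36,0,0,0,69,10,36,0,0,0,69,10,36,0,0,0,69,10,36,0,0,0,69]' --grip 0

```text
clock: 1.2
tool_pos: [332.8, -138.2, 404.8]
eef_rot: [0.682, 0.732, -0.0, 0.0]
force: [0.5, 0.1, 0.7]
width: 0.1
gripper_force: 0.0
```

apply_moves --motion '[10,36.7,0,0,0,69.5,10,36.7,0,0,0,69.5,10,36.7,0,0,0,69.5,10,36.7,0,0,0,69.5,10,36.7,0,0,0,69.5,10,36.7,0,0,0,69.5,10,36.7,0,0,0,69.5,10,36.7,0,0,0,69.5,10,36.7,0,0,0,69.5,10,36.7,0,0,0,69.5]'

```text
clock: 2.2
tool_pos: [433.3, 227.9, 404.0]
eef_rot: [0.145, 0.989, -0.001, -0.0]
force: [-0.3, 0.6, -0.5]
width: -0.1
gripper_force: 0.0
```

```bash
cat >> h.py <<'E'
from scipy.spatial.transform import Rotation as Ro
def wshot(f):
    s=manip.sense();im=manip.read_camera("wrist");cv2.imwrite(f"pics/{f}.png",cv2.resize(im[:,:,::-1],(800,500),interpolation=cv2.INTER_CUBIC))
    T=np.eye(4);T[:3,:3]=Ro.from_quat(s["eef_rot"]).as_matrix();T[:3,3]=s["tool_pos"]
    np.save(f"{f}.npy",T@manip.calibration("wrist")["T_tool_cam"])
    print(s["clock"],np.round(s["tool_pos"],1),np.degrees(np.arctan2(T[1,0],T[0,0])).round(2),np.round(s["force"],1),s["width"])
def wplane(f,pts,z):  # pts in the 800x500 picture
    T=np.load(f"{f}.npy");K=np.array(manip.calibration("wrist")["intrinsics"]);o=[]
    for p in pts:
        u,v=(np.array(p)+.5)*.8-.5
        d=T[:3,:3]@np.linalg.inv(K)@[u,v,1];o.append(T[:3,3]+d*(z-T[2,3])/d[2])
    return np.array(o)
E
python3 -c "
from h import *
wshot('w1')"
```

```text
2.2 [433.3 227.9 404. ] 163.37 [-0.3  0.6 -0.5] -0.09827403029920183
```

View pics/w1.png

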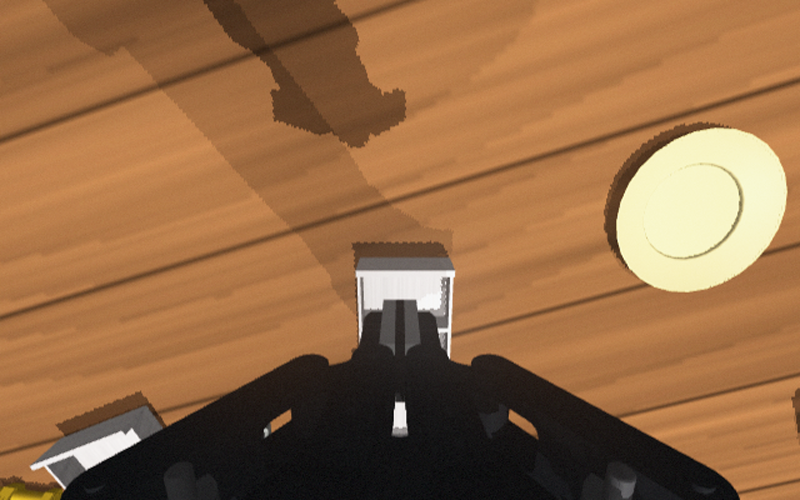

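The wrist view shows the nut lip's front top edge running from about (356,271) to (455,271). The grey front face is above it, and the shut fingers are in line with the tray.

```bash
python3 - <<'E'
from h import *
np.set_printoptions(precision=1,suppress=True)
P=wplane('w1',[(356,270),(455,270.5)],46);print(P,np.linalg.norm(P[0]-P[1]),P.mean(0));d=P[1]-P[0];print(np.degrees(np.arctan2(d[1],d[0]))-90)
P=wplane('w1',[(36,467),(148,405)],46);print("bolt lip top?",P,np.linalg.norm(P[0]-P[1]),P.mean(0))
# fingertips: pixel ~ (399,300); expected projection of tip at 173/186
T=np.array(manip.calibration("wrist")["T_tool_cam"]);K=np.array(manip.calibration("wrist")["intrinsics"])
for z in(160,173,186):
    for x in (-11,0,11):
        c=np.linalg.inv(T)@[x,0,z,1];p=K@c[:3];print(z,x,((p[:2]/p[2]+.5)/.8-.5))
E
```

```text
[[464.9 176.5  46. ]
 [491.3 263.9  46. ]] 91.23646765649757 [478.1 220.2  46. ]
-16.81123267948587
bolt lip top? [[ 583.5 -233.8   46. ]
 [ 544.9  -77.3   46. ]] 161.22435787277516 [ 564.2 -155.6   46. ]
160 -11 [398.7 361.8]
160 0 [398.8 336.9]
160 11 [398.8 310.9]
173 -11 [398.8 344.2]
173 0 [398.8 320.9]
173 11 [398.9 296.6]
186 -11 [398.8 329.1]
186 0 [398.9 307.2]
186 11 [398.9 284.5]
```

apply_moves --motion '[0,0.45,-4,0,0,0,0,0.45,-8,0,0,0,0,0.45,-12,0,0,0,0,0.45,-16,0,0,0,0,0.45,-19,0,0,0,0,0.45,-20.7,0,0,0,0,0.45,-20.7,0,0,0,0.9,0.2,-20.7,0,0,0,1.8,-0.1,-20.7,0,0,0,2.4,-0.27,-20.7,0,0,0]'

```text
clock: 3.25
tool_pos: [458.9, 225.5, 199.3]
eef_rot: [0.144, 0.99, 0.001, 0.002]
force: [0.5, -0.6, -0.0]
width: -0.2
gripper_force: 0.0
```

apply_moves --motion '[0.4,-0.12,0,0,0,0,0.8,-0.24,0,0,0,0,1.2,-0.36,0,0,0,0,1.6,-0.48,0,0,0,0,2.0,-0.6,0,0,0,0,2.4,-0.72,0,0,0,0,2.8,-0.84,0,0,0,0,3.2,-0.96,0,0,0,0,3.6,-1.08,0,0,0,0,4.0,-1.2,0,0,0,0]'

```text
clock: 4.25
tool_pos: [497.0, 213.9, 197.6]
eef_rot: [0.143, 0.99, 0.0, -0.0]
force: [-1.7, 0.8, 0.9]
width: -0.1
gripper_force: 0.9
```

apply_moves --motion '[0.25,-0.075,0,0,0,0,0.5,-0.15,0,0,0,0,0.75,-0.22,0,0,0,0,1.0,-0.3,0,0,0,0,1.25,-0.38,0,0,0,0,1.45,-0.44,0,0,0,0,1.65,-0.5,0,0,0,0,1.85,-0.56,0,0,0,0,2.0,-0.6,0,0,0,0,2.0,-0.6,0,0,0,0]'

```text
clock: 5.25
tool_pos: [517.0, 207.7, 197.7]
eef_rot: [0.143, 0.99, -0.0, 0.0]
force: [-0.5, 0.3, 0.2]
width: 0.1
gripper_force: 0.3
```

apply_moves --motion '[0.12,-0.036,0,0,0,0,0.24,-0.072,0,0,0,0,0.36,-0.108,0,0,0,0,0.48,-0.144,0,0,0,0,0.6,-0.18,0,0,0,0,0.7,-0.21,0,0,0,0,0.8,-0.24,0,0,0,0,0.9,-0.27,0,0,0,0,1.0,-0.3,0,0,0,0,1.0,-0.3,0,0,0,0]'

```text
clock: 6.25
tool_pos: [524.3, 205.4, 197.5]
eef_rot: [0.143, 0.99, 0.001, -0.003]
force: [-10.2, 3.2, 9.1]
width: -0.3
gripper_force: 5.3
```

apply_moves --motion '[-1,0.3,0,0,0,0,-2.5,0.75,0,0,0,0,-4,1.2,0,0,0,0,-4,1.2,4,0,0,0,-4,1.2,9,0,0,0,-4,1.2,14,0,0,0,-4,1.2,18,0,0,0,-4,1.2,20.7,0,0,0,-3,-3,20.7,0,0,8,-2,-7.5,20.7,0,0,15]'

```text
clock: 7.25
tool_pos: [507.3, 130.1, 406.4]
eef_rot: [0.008, 1.0, -0.0, 0.003]
force: [1.4, 0.1, -0.2]
width: -0.1
gripper_force: 0.0
```

apply_moves --motion '[1,-4.8,0,0,0,8,2,-9.5,0,0,0,8,2,-14,0,0,0,8,2,-19,0,0,0,8,2,-24,0,0,0,8,2,-28,0,0,0,8,2,-31.5,0,0,0,8,2,-31.5,0,0,0,8,2,-31.5,0,0,0,8,2,-31.5,0,0,0,8]'

```text
clock: 8.25
tool_pos: [526.7, -184.3, 404.6]
eef_rot: [-0.057, 0.998, 0.0, -0.0]
force: [-0.1, 0.1, 0.6]
width: -0.1
gripper_force: 0.0
```

```bash
python3 - <<'E'
from h import *
wshot('w2')
cv2.imwrite("pics/ct2.png",cv2.resize(manip.read_camera("top")[145:260,225:385,::-1],(800,575),interpolation=cv2.INTER_CUBIC))
E
```

```text
8.25 [ 526.7 -184.3  404.6] -173.43 [-0.1  0.1  0.6] -0.12779468680759115
```

View pics/w2.png

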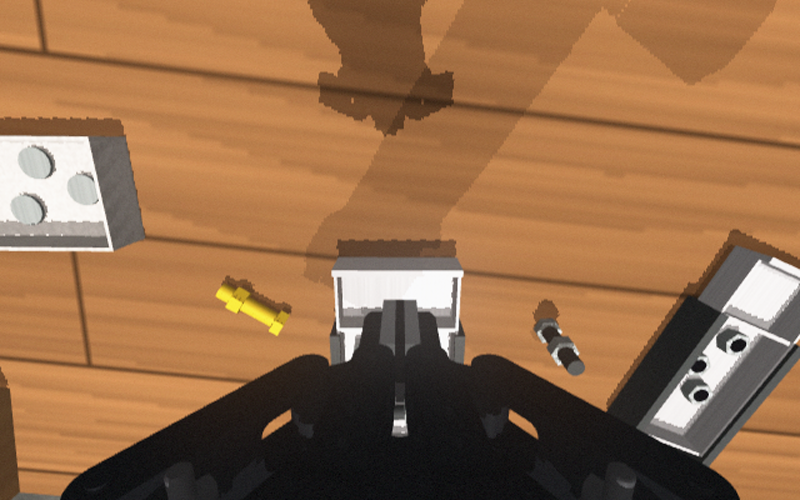

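View pics/ct2.png

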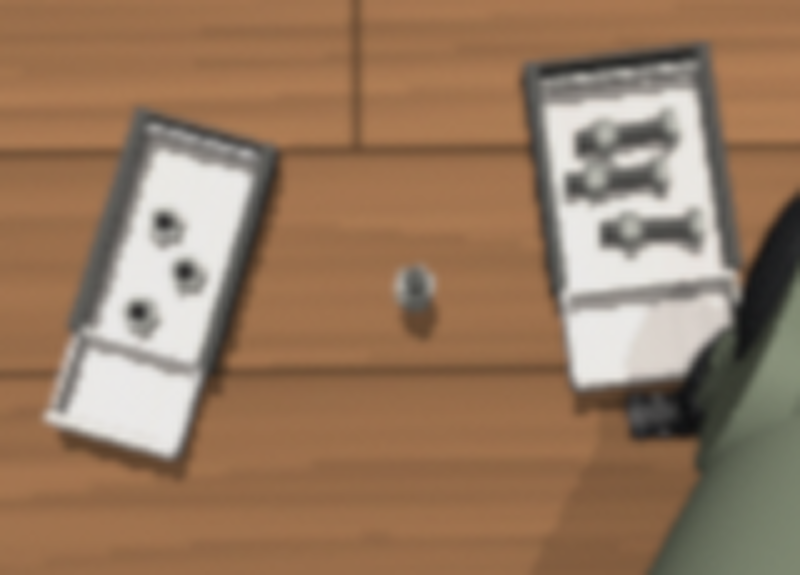

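The nut tray is now home, with its back wall against the frame's back and the nuts still lying in it. The bolt lip's front top edge runs from (332,271) to (463,271) in the wrist view.

```bash
python3 - <<'E'
from h import *
np.set_printoptions(precision=1,suppress=True)
P=wplane('w2',[(332,270),(463.5,270)],46);print(P,np.linalg.norm(P[0]-P[1]),P.mean(0));d=P[1]-P[0];print(np.degrees(np.arctan2(d[1],d[0]))-90)
print("cross wall", wplane('w2',[(344,327)],36))
T=lambda p:np.array([225,145])+(np.array(p)+.5)/5-.5
P=plane("top",T([(45,417),(180,460)]),46);B=plane("top",T([(138,108),(277,150)]),44);print("nut len (227 home)",np.hypot(*(P.mean(0)-B.mean(0))[:2]))
P=plane("top",T([(577,387),(750,365)]),46);B=plane("top",T([(526,66),(710,44)]),44);print("bolt len",np.hypot(*(P.mean(0)-B.mean(0))[:2]))
E
```

```text
[[ 579.  -240.4   46. ]
 [ 564.9 -119.9   46. ]] 121.38716840295056 [ 572.  -180.1   46. ]
6.666399788024506
cross wall [[ 641.9 -226.1   36. ]]
nut len (227 home) 227.19374308388026
bolt len 231.8037954372488
```

apply_moves --motion '[4,0.4,0,0,0,0,7.8,0.86,0,0,0,0,7.8,0.86,-1,0,0,0,7.8,0.86,-5,0,0,0,7.8,0.86,-9,0,0,0,7.8,0.86,-13,0,0,0,7.8,0.86,-16,0,0,0,7.8,0.86,-19,0,0,0,7.8,0.86,-20.7,0,0,0,7.8,0.86,-20.7,0,0,0]'

```text
clock: 9.35
tool_pos: [602.8, -174.8, 194.7]
eef_rot: [-0.058, 0.998, 0.001, -0.003]
force: [-1.7, -0.3, -0.1]
width: -0.3
gripper_force: 0.0
```

apply_moves --motion '[-0.4,-0.05,0,0,0,0,-0.8,-0.09,0,0,0,0,-1.2,-0.14,0,0,0,0,-1.5,-0.17,0,0,0,0,-1.8,-0.21,0,0,0,0,-2.1,-0.24,0,0,0,0,-2.4,-0.28,0,0,0,0,-2.8,-0.33,0,0,0,0,-3.2,-0.37,0,0,0,0,-3.6,-0.42,0,0,0,0]'

```text
clock: 10.35
tool_pos: [568.4, -180.8, 197.7]
eef_rot: [-0.057, 0.998, -0.0, 0.0]
force: [2.9, -0.5, 2.0]
width: -0.0
gripper_force: 0.9
```

apply_moves --motion '[-0.5,-0.06,0,0,0,0,-1.0,-0.12,0,0,0,0,-1.5,-0.17,0,0,0,0,-2.0,-0.23,0,0,0,0,-2.5,-0.29,0,0,0,0,-3.0,-0.35,0,0,0,0,-3.5,-0.41,0,0,0,0,-4.0,-0.46,0,0,0,0,-4.5,-0.52,0,0,0,0,-5.0,-0.58,0,0,0,0]'

```text
clock: 11.35
tool_pos: [518.3, -186.5, 197.7]
eef_rot: [-0.057, 0.998, 0.0, -0.0]
force: [2.5, -0.7, 1.2]
width: 0.3
gripper_force: 0.9
```

apply_moves --motion '[-0.3,-0.03,0,0,0,0,-0.6,-0.07,0,0,0,0,-0.9,-0.1,0,0,0,0,-1.2,-0.14,0,0,0,0,-1.4,-0.16,0,0,0,0,-1.6,-0.18,0,0,0,0,-1.8,-0.21,0,0,0,0,-2.0,-0.23,0,0,0,0,-2.1,-0.24,0,0,0,0,-2.2,-0.25,0,0,0,0]'

```text
clock: 12.35
tool_pos: [496.5, -188.9, 197.6]
eef_rot: [-0.057, 0.998, 0.0, -0.0]
force: [2.0, 1.1, -1.2]
width: -0.1
gripper_force: 0.8
```

apply_moves --motion '[-0.1,-0.01,0,0,0,0,-0.2,-0.02,0,0,0,0,-0.3,-0.03,0,0,0,0,-0.4,-0.05,0,0,0,0,-0.5,-0.06,0,0,0,0,-0.55,-0.06,0,0,0,0,-0.6,-0.07,0,0,0,0,-0.6,-0.07,0,0,0,0,-0.6,-0.07,0,0,0,0,-0.6,-0.07,0,0,0,0]'

```text
clock: 13.35
tool_pos: [493.6, -189.5, 197.8]
eef_rot: [-0.058, 0.998, 0.001, 0.004]
force: [13.6, 4.1, -11.0]
width: -0.3
gripper_force: 6.8
```

apply_moves --motion '[0.8,0.1,0,0,0,0,1.6,0.19,0,0,0,0,2.2,0.26,0,0,0,0,2.2,0.26,0,0,0,0,2.2,0.26,3,0,0,0,2.2,0.26,7,0,0,0,2.2,0.26,11,0,0,0,2.2,0.26,15,0,0,0,0,-3,18,0,0,0,-3,-6,20,0,0,0]'

```text
clock: 14.35
tool_pos: [461.0, -250.2, 400.4]
eef_rot: [-0.058, 0.998, -0.001, 0.001]
force: [0.9, -1.7, 1.1]
width: -0.3
gripper_force: 0.0
```

apply_moves --motion '[-2,-4,0,0,0,0,-4,-8,0,0,0,0,-6,-12,0,0,0,0,-8,-16,0,0,0,0,-9,-18,0,0,0,0,-9,-18,0,0,0,0,-9,-18,0,0,0,0,-9,-18,0,0,0,0,-9,-18,0,0,0,0,-9,-18,0,0,0,0]'

```text
clock: 15.35
tool_pos: [371.3, -428.8, 397.8]
eef_rot: [-0.058, 0.998, 0.0, 0.0]
force: [-0.3, -0.2, -0.2]
width: -0.1
gripper_force: 0.0
```

```bash
python3 - <<'E'
from h import *
cv2.imwrite("pics/ct3.png",cv2.resize(manip.read_camera("top")[145:260,225:385,::-1],(800,575),interpolation=cv2.INTER_CUBIC))
s=manip.sense();print(s["clock"],s["tool_pos"],s["force"])
E
```

```text
15.4 [ 371.20212841 -428.90486874  397.8132978 ] [0.47203666 0.2172704  0.11261377]
```

View pics/ct3.png

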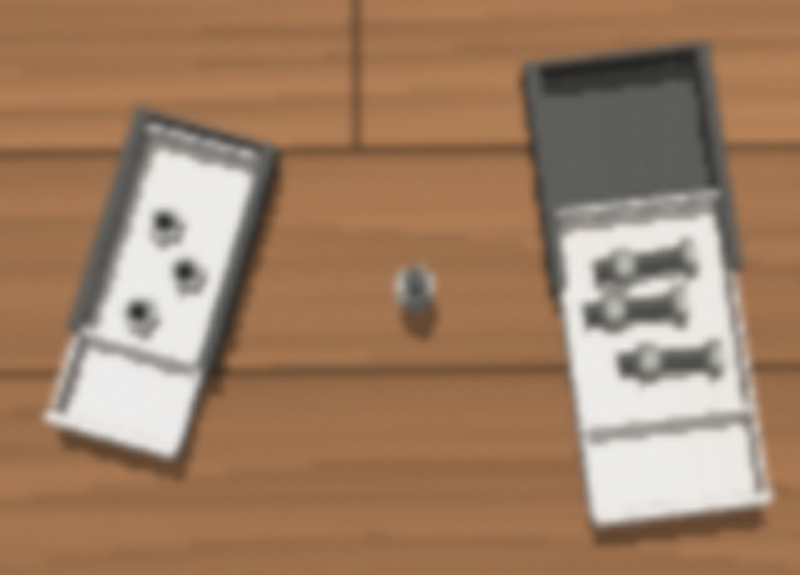

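The nut tray is home. The bolt tray's lip now runs from (597,525) to (770,498), about 97 mm further out, which puts it at its stop. The bolts and nuts lie in their trays and the upright bolt still stands.

```bash
python3 -c "
from rig import manip
print(manip.finish_job())"
```

```text
the job is handed in; nothing more can be done
None
```

I pushed the nut tray home, drew the bolt tray out to its stop with the shut fingertips behind its lip, moved the arm clear and handed the job in at about 15 s; no verdict was returned.

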